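# Key an empty reel onto the coil winder

## Task

Make the coil winder ready: pick up the empty reel whose bore is a long slot, turn it until the slot lines up with the flat drive key on the winder's upright spindle, and lower it over the key, boss upwards, until it rests flat on the faceplate; then let go. Lower it all the way, do not drop it, and leave the other reel, with the round bore, standing where it is.

Things in the scene. Friction and masses are not known exactly. Their poses are not given: they have to be found in the camera images.
- slot_reel: Reel to mount, standing loose, 0.25 kg: two round plywood flanges 100 mm across (0-8 and 48-56 mm above its underside) on a blue core 50 mm across, which goes on above as a plain round boss, 56-86 mm up: grip that. Bore right through, seen in the bright metal top of the boss: a slot 42 mm long, 18 mm wide. Origin: centre of underside; z up, x along the slot. A half turn about z is the same.
- plain_reel: The other reel, to be left alone: same size, form and colours, but its bore is a round hole 24 mm across, too small for the key. The two reels may stand in either order. Origin: centre of the underside, z up.
- spindle: Spindle on the winder's blue housing (150x150x50 mm), braked, immovable: round steel faceplate 110 mm across, 12 mm thick, with a flat upright key 32 mm long, 9 mm thick, 30 mm high, plus a lead-in nose 24x5 mm, 10 mm high. Origin: centre of the plate's underside, 50 mm above the bench; z up, x along the key's length. A mounted reel's underside lies 12 mm above this origin.

How it is judged:
At the end, for the whole second after the job is handed in: The slotted reel sits on the spindle with the key in its slot: within 12 mm of the spindle's axis, slot and key within 20 degrees (the free play of the fit), upright within 6 degrees, its underside within 4 mm of the faceplate, at rest (horizontal distance between slot_reel and spindle below 0.012 m and z of slot_reel in the frame of spindle below 0.016 m and angle between slot_reel's own z axis and vertical below 0.1 rad and angle between the x axis of slot_reel and the x axis of spindle, either way round below 0.35 rad and linear speed of slot_reel below 0.02 m/s and angular speed of slot_reel below 0.1 rad/s); the robot touches nothing.
It fails at once if the reel with the round bore is moved by more than 30 mm or tipped (distance of plain_reel from where it was at the start of the episode above 0.03 m or angle between plain_reel's own z axis and vertical above 0.3 rad).
It fails at once if the slotted reel is dropped onto the winder (falls free at more than 0.7 m/s, a drop of about 25 mm) (horizontal distance between slot_reel and spindle below 0.06 m and linear speed of slot_reel above 0.7 m/s and contact force between slot_reel and the fingers below 0.2 N).
It also fails if it takes over 38 s, if anything falls off the work surface, if the arm or the gripper's body presses on something with over 40 N, if the wrist force passes 120 N, or if a joint passes its speed limit or range.

## Robot

A 7-joint arm with a two-finger parallel gripper is mounted at the origin on the work surface. World frame = base frame: x ahead of the robot, y to its left, z up, the work surface at z = 0. Lengths are in m, angles in rad, forces in N, time in s.
With the tool pointing down it reaches from about 0.4 to 0.925 m from the base axis. Payload 4.1 kg.
Tool frame: the origin (TCP) lies midway between the tips of the shut fingers; the grasp point (between the pads) lies 19 mm behind it; z points along the fingers, y is the direction in which the jaws open and shut (so a half turn about z gives the same grasp; the last joint's range is limited). The gripper opens to 85 mm and grips with 20 to 120 N. Pads are 22 mm wide; open, the fingers measure 114 mm over their backs; the gripper's body (76 mm by 85 mm) begins 54 mm behind the grasp point. The pads swing forward as they close: fully open they stand 13 mm farther back than shut.
Start: joints at [-1.208, 0.398, 0.045, 1.537, -0.019, 1.207, -0.051], TCP at [0.29, 0.582, 0.208] pointing down, gripper open.
Joint ranges: [-2.82, 2.82], [-0.49, 2.23], [-1.37, 1.46], [0, 2.46], [-1.36, 4.5], [0.23, 2], [-2.94, 2.94]. Speed limits (rad/s): [2.57, 2.57, 3.14, 3.14, 3.14, 3.14, 3.14].

## Interface

Orientations are given as a unit quaternion [x, y, z, w].
In Python, from plant import sensors, imaging, order, spotter gives the robot as it stands.
- The arm moves only by the shell command python3 -m pendant 'ROWS' [FORCE]. ROWS is JSON, a list that holds one entry, the list of rows, each a list of 5 numbers: the shift along the tool's x, y, z in mm, then the turn about the tool's z in rad, then the closure, from 0 (fully open) to 1 (shut). A call has 1 to 12 rows; each row shifts and turns the commanded pose from where the row before left it, along the tool's axes as they then stand; what a row does not reach is not made up. A row lasts 1/12 s, in which the tool goes at most 41.7 mm and 7.16 degrees, less where a joint would pass 70% of its speed; a pose out of reach is approached as far as the arm can. A call with a gripper value outside its range is refused whole. The fingers move at their own pace and stop on an object; FORCE is the grip in N (left out, the last holds). Time passes only in rows, so rows that do not move let the fingers close. It gives the time, the measured TCP pose, the force and the opening at its end, in the units of the state.
- sensors.get_state(): the state, without advancing time (a new reading comes with each control period).
- imaging.grab_frame(name): name is "scene" or "side" or "wrist"; returns a dict with "pixels" (384x512x3 uint8, red, green, blue), "fx", "fy", "cx", "cy" (pixels), "view" (4x4, takes a point from world to camera coordinates); the wrist camera has in their place "hand_eye" (4x4, takes a point from camera to tool coordinates, whose origin is the TCP and whose axes are the flange's). Camera axes: x right, y down, z forward; pixel columns grow to the right and rows downward; lengths in m; the calibration is good to about 2 mm. A picture is of the moment at which its call begins: read the wrist's pose just before it. There is no depth.
- order.hand_in(): hands the job in, once; it reports no verdict.
Trained networks look in the newest picture that a camera, given by its name, has taken for a name from the list of things; names that differ only in an ending like _2 or _b are one class to them, and where a whole thing is asked for, a point or a joint stands for the part that bears it (a point fixed in the world has none). Each returns a list of dicts, best first, with "conf" (0 to 1); they miss things now and then, are a little off and sometimes report something else, mostly with a low value. They report only what shows in the picture. A call takes as long as a camera call.
- spotter.search_frame(camera, label): "box" ([centre column, centre row, width, height] in pixels, round what is visible of it).
The state is a dict: "clock": time; "joint_pos": joint angles; "qd": joint speeds; "tau": joint torques, N m; "ee_pos": TCP position; "orientation": TCP orientation; "wrist_force": force on the tool from outside, world axes, zero at the start; "ft_torque": the same for the moment, N m; "finger_gap": opening from 0.0 (shut) to 1.0 (fully open).
Only numpy, scipy, OpenCV 4.12 (cv2) and the standard library are available. Lean on these libraries where they do the work, as an engineer would, in place of code of your own. Each camera call takes 0.05 s, during which the arm holds its last target.

## Working session

There is one attempt and no reset: what is moved stays moved. The work goes in short steps, Python scripts to look and compute and a shell command to move; the robot and the scene stay as the last step left them, time stands still between calls to the robot, and variables do not carry over. Pictures are saved under pics/ and viewed, and the job is handed in when it is done.

```bash
mkdir -p pics
cat > h.py <<'E'
import numpy as np,cv2
from plant import sensors,imaging,order,spotter
from scipy.spatial.transform import Rotation as R
def grab(n,f):
    s=sensors.get_state(); d=imaging.grab_frame(n)
    cv2.imwrite('pics/'+f+'.png',cv2.cvtColor(d['pixels'],cv2.COLOR_RGB2BGR))
    if n=='wrist':
        T=np.eye(4);T[:3,:3]=R.from_quat(s['orientation']).as_matrix();T[:3,3]=s['ee_pos']
        d['view']=np.linalg.inv(T@np.array(d['hand_eye']))
    np.savez('pics/'+f+'.npz',view=d['view'],k=[d['fx'],d['fy'],d['cx'],d['cy']])
    return d
def ld(f):
    z=np.load('pics/'+f+'.npz');return z['view'],z['k']
def px2w(f,u,v,z):
    V,k=ld(f);C=np.linalg.inv(V);r=C[:3,:3]@np.array([(u-k[2])/k[0],(v-k[3])/k[1],1]);o=C[:3,3]
    return o+r*(z-o[2])/r[2]
def w2px(f,p):
    V,k=ld(f);c=V[:3,:3]@np.array(p)+V[:3,3];return np.array([k[0]*c[0]/c[2]+k[2],k[1]*c[1]/c[2]+k[3]])
E
python3 - <<'E'
from h import *
for n in ['scene','side','wrist']:
    grab(n,n+'0')
    for l in ['slot_reel','plain_reel','spindle']: print(n,l,[(round(q['conf'],2),np.round(q['box']).tolist()) for q in spotter.search_frame(n,l)])
s=sensors.get_state();print(s)
print(R.from_quat(s['orientation']).as_matrix().round(3))
E
```

```text
scene slot_reel [(0.91, [137.0, 159.0, 56.0, 58.0])]
scene plain_reel [(0.9, [213.0, 184.0, 57.0, 60.0])]
scene spindle [(0.58, [336.0, 277.0, 71.0, 66.0])]
side slot_reel [(0.8, [350.0, 279.0, 55.0, 62.0])]
side plain_reel [(0.87, [284.0, 231.0, 45.0, 53.0])]
side spindle [(0.89, [250.0, 159.0, 37.0, 26.0])]
wrist slot_reel []
wrist plain_reel []
wrist spindle []
{'clock': 0.6, 'joint_pos': array([-1.20802745,  0.39838897,  0.04508837,  1.53658699, -0.01868604,
        1.20690423, -0.05068673]), 'qd': array([ 0.0013321 , -0.00070133,  0.00163185, -0.00019828, -0.00099422,
        0.00159427,  0.00010723]), 'tau': array([-1.05329113e-03, -4.74737227e+01,  1.36179417e+00, -2.54393184e+01,
        1.16274573e-02,  1.07736825e-03,  5.81781450e-06]), 'ee_pos': array([0.28958506, 0.58197533, 0.20835941]), 'orientation': array([2.28788592e-01, 9.73476130e-01, 6.39071171e-05, 2.33582948e-05]), 'wrist_force': array([ 0.35329251, -0.4744354 ,  0.25738603]), 'ft_torque': array([ 0.02893904, -0.04764407,  0.00267498]), 'finger_gap': 1.0020644085699872}
[[-0.895  0.445  0.   ]
 [ 0.445  0.895  0.   ]
 [-0.     0.    -1.   ]]
```

View pics/scene0.png

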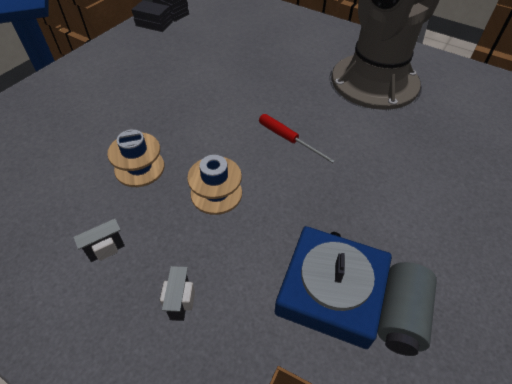

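View pics/side0.png

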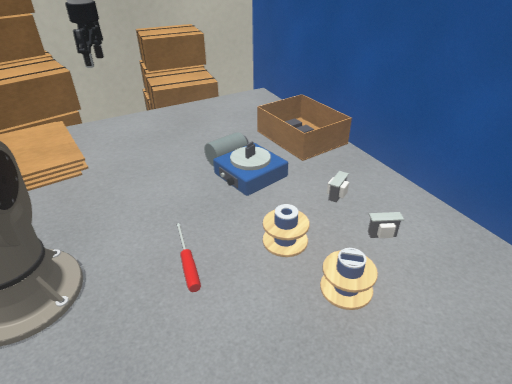

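View pics/wrist0.png

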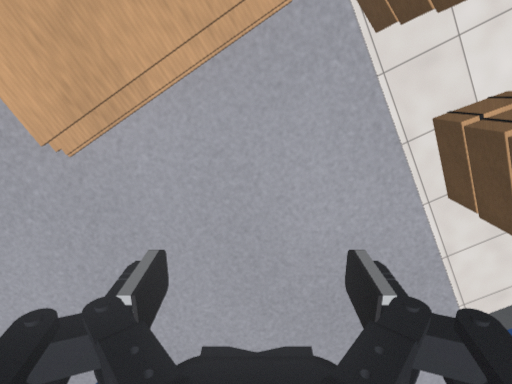

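Run:
```python
from h import *
for n in ['scene0','side0']:
    im=cv2.imread(f'pics/{n}.png')
    for i,(u,v) in enumerate({'scene0':[(137,159),(213,184),(336,277)],'side0':[(350,279),(284,231),(250,159)]}[n]):
        print(n,px2w(n,u,v,.05 if i<2 else .07).round(3))
    V,k=ld(n); print(np.linalg.inv(V)[:3,3])
im=cv2.imread('pics/scene0.png');a=cv2.resize(im[120:220,100:250],None,fx=5,fy=5,interpolation=3)
cv2.imwrite('pics/sc_zoom.png',a)
a=cv2.resize(im[230:320,290:390],None,fx=6,fy=6,interpolation=3);cv2.imwrite('pics/sc_zoom2.png',a)
```

```text
scene0 [ 0.565 -0.269  0.05 ]
scene0 [ 0.535 -0.11   0.05 ]
scene0 [0.591 0.16  0.07 ]
[0.87921289 0.19875033 0.60068911]
side0 [ 0.539 -0.308  0.05 ]
side0 [ 0.504 -0.138  0.05 ]
side0 [0.563 0.129 0.07 ]
[ 0.17417197 -0.6357524   0.57487593]
```

The scene picture shows the slotted reel at left (132,138), the round-bore reel at (213,163), and the spindle with its key at (340,268). Screws, clamps and a screwdriver are lying about. The two views disagree by about 3 cm, so I'll check the calibration.

Run:
```python
from h import *
print('base',w2px('scene0',(0,0,0)),w2px('side0',(0,0,0)),'tcp side',w2px('side0',(.29,.582,.208)))
for nm,z,a,b in [('slotboss',.086,(131,138),(351,257)),('plainboss',.086,(213,163),(287,211)),('plate',.062,(338,274),(250,157))]:
    print(nm,px2w('scene0',*a,z).round(3),px2w('side0',*b,z).round(3))
for n in ['scene0','side0']: print(ld(n))
im=cv2.imread('pics/side0.png');a=cv2.resize(im[120:320,200:400],None,fx=3,fy=3,interpolation=3);cv2.imwrite('pics/si_zoom.png',a)
```

```text
base [374.56896111  80.41631314] [ 20.401536   293.50440297] tcp side [98.37704268 74.21982016]
slotboss [ 0.552 -0.285  0.086] [ 0.549 -0.291  0.086]
plainboss [ 0.518 -0.119  0.086] [ 0.52  -0.122  0.086]
plate [0.581 0.159 0.062] [0.574 0.15  0.062]
(array([[-0.53729763,  0.84323498,  0.0163102 ,  0.29500841],
       [ 0.64778122,  0.42498684, -0.63227026, -0.27420601],
       [-0.54008402, -0.32915187, -0.7745762 ,  1.00554736],
       [ 0.        ,  0.        ,  0.        ,  1.        ]]), array([392.34166688, 392.34166688, 259.46340156, 187.40524778]))
(array([[ 0.87559927, -0.48303713, -0.00102455, -0.45900788],
       [-0.28088263, -0.50742683, -0.81463057,  0.19463556],
       [ 0.39297693,  0.71357771, -0.5799793 ,  0.71862931],
       [ 0.        ,  0.        ,  0.        ,  1.        ]]), array([376.30090759, 376.30090759, 260.75505173, 191.5860173 ]))
```

View pics/sc_zoom2.png

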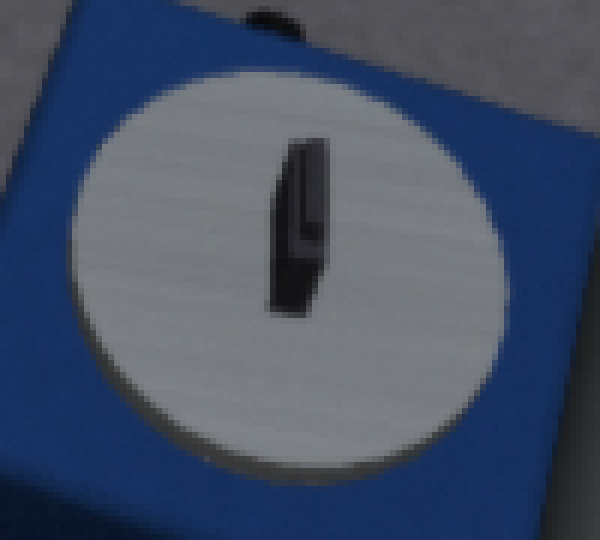

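View pics/sc_zoom.png

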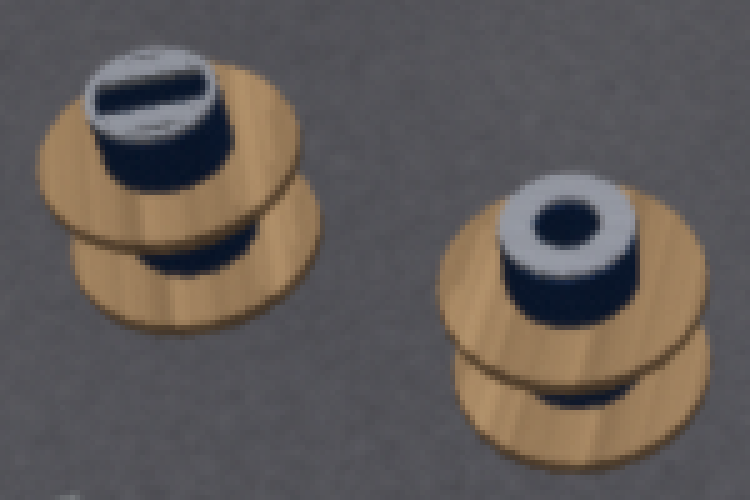

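```bash
cat >> h.py <<'E'
def todelta(target):
    s=sensors.get_state();M=R.from_quat(s['orientation']).as_matrix()
    return (M.T@(np.array(target)-s['ee_pos'])*1000).round(1)
E
python3 - <<'E'
from h import *
d=imaging.grab_frame('wrist');print(np.array(d['hand_eye']).round(4),d['fx'],d['cx'],d['cy'])
print(px2w('scene0',119,140,.086)-px2w('scene0',141.4,135.6,.086))
im=cv2.imread('pics/side0.png')
print(todelta((.578,.155,.25)),todelta((.55,-.288,.25)))
E
```

```text
[[ 6.000e-04 -9.526e-01 -3.041e-01  7.750e-02]
 [ 1.000e+00  6.000e-04  2.000e-04 -2.000e-04]
 [ 0.000e+00 -3.041e-01  9.526e-01 -1.661e-01]
 [ 0.000e+00  0.000e+00  0.000e+00  1.000e+00]] 307.6283200188426 256.27110059749765 193.1112375824382
[ 0.03164652 -0.02632708  0.        ]
[-448.4 -253.8  -41.7] [-620.7 -662.8  -41.7]
```

View pics/si_zoom.png

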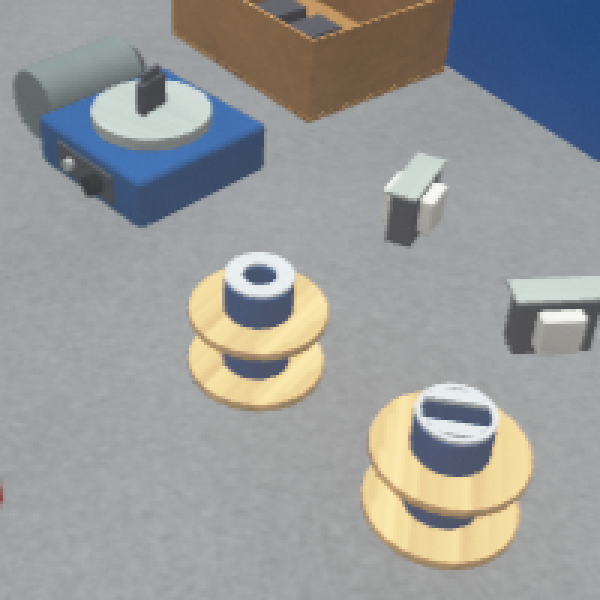

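```bash
python3 -m pendant '[[[-35,-20,-3.5,0,0],[-35,-20,-3.5,0,0],[-35,-20,-3.5,0,0],[-35,-20,-3.5,0,0],[-35,-20,-3.5,0,0],[-35,-20,-3.5,0,0],[-35,-20,-3.5,0,0],[-35,-20,-3.5,0,0],[-35,-20,-3.5,0,0],[-35,-20,-3.5,0,0],[-35,-20,-3.5,0,0],[-35,-20,-3.5,0,0]]]'; python3 -m pendant '[[[-28,-14,0,0,0],[0,0,0,0,0],[0,0,0,0,0],[0,0,0,0,0]]]'
python3 - <<'E'
from h import *
grab('wrist','w1');grab('side','s1')
s=sensors.get_state();print(s['clock'],s['ee_pos'],s['joint_pos'].round(2))
print(todelta((.55,-.288,.2)))
E
```

```text
clock: 1.65
ee_pos: [0.5595, 0.1782, 0.2509]
orientation: [0.229, 0.973, 0.0, 0.0]
wrist_force: [0.9, 0.9, 0.1]
finger_gap: 1.003
clock: 1.98
ee_pos: [0.5771, 0.1559, 0.2501]
orientation: [0.229, 0.974, 0.0, -0.0]
wrist_force: [-0.2, -0.0, -1.0]
finger_gap: 1.004
2.0833 [0.57667141 0.15705493 0.25017867] [-0.57  0.29  0.3   1.62 -0.09  1.25  0.85]
[-173.2 -410.9   49.7]
```

View pics/w1.png

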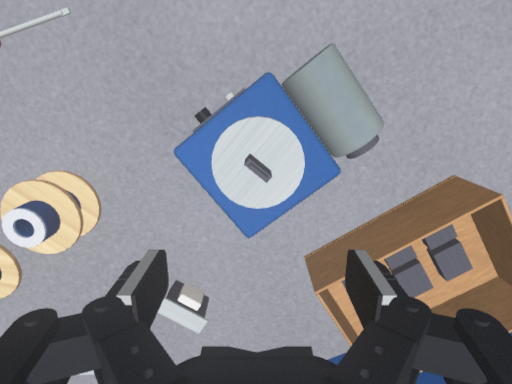

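The wrist view shows the faceplate, centred near (258,162), with the dark key running from upper left to lower right.

Run:
```python
from h import *
im=cv2.imread('pics/w1.png');a=cv2.resize(im[110:215,205:310],None,fx=5.7,fy=5.7,interpolation=3);cv2.imwrite('pics/w1z.png',a)
hsv=cv2.cvtColor(im,cv2.COLOR_BGR2HSV)
m=((hsv[...,1]<60)&(hsv[...,2]>150)).astype(np.uint8)
n,l,st,c=cv2.connectedComponentsWithStats(m);i=l[150,240];mm=(l==i).astype(np.uint8)
print(st[i])
cs,_=cv2.findContours(mm,0,1);cc=max(cs,key=cv2.contourArea)
P=np.array([px2w('w1',u,v,.062)[:2] for [[u,v]] in cc])
A=np.c_[2*P,np.ones(len(P))];s=np.linalg.lstsq(A,(P**2).sum(1),rcond=None)[0]
print('centre',s[:2],'r',np.sqrt(s[2]+s[0]**2+s[1]**2))
```

```text
[ 212  116   93   93 6354]
centre [0.5776038 0.1574436] r 0.054162855634754266
```

View pics/w1z.png

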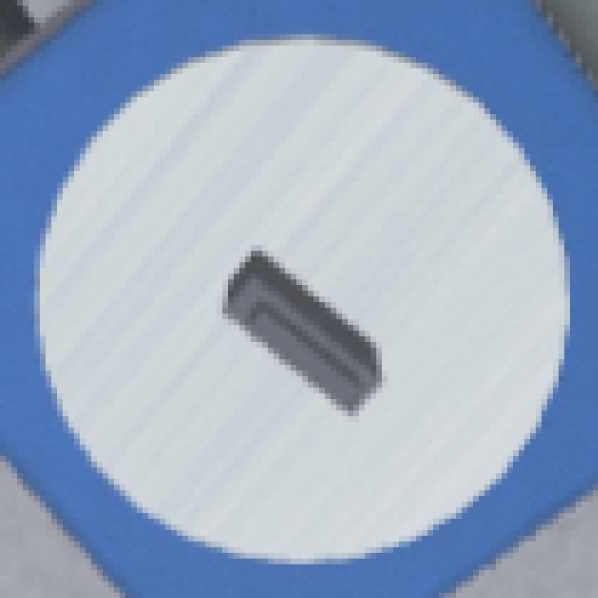

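Run:
```python
from h import *
f=lambda x,y,z:px2w('w1',205+x/5.7,110+y/5.7,z)
for a,b,z in [((225,313),(350,413),.092),((258,250),(378,350),.062),((254,315),(357,381),.102)]:
    d=f(*b,z)-f(*a,z);print(np.hypot(*d[:2]),np.degrees(np.arctan2(d[1],d[0])))
# silhouette fit
im=cv2.imread('pics/w1.png');g=cv2.cvtColor(im,cv2.COLOR_BGR2GRAY)
m=np.zeros_like(g);m[140:190,240:280]=(g[140:190,240:280]<150);m=cv2.resize(m,None,fx=4,fy=4,interpolation=0)
best=[]
def sil(cx,cy,t):
    pts=[]
    out=np.zeros_like(m);c,s=np.cos(t),np.sin(t)
    for L,W,z0,z1 in [(.016,.0045,.062,.092),(.012,.0025,.092,.102)]:
        q=[w2px('w1',(cx+c*x-s*y,cy+s*x+c*y,z)) for x in(-L,L) for y in (-W,W) for z in (z0,z1)]
        h=cv2.convexHull((np.array(q)*4+1.5).round().astype(np.int32));cv2.fillConvexPoly(out,h,1)
    return out
from scipy.optimize import differential_evolution
def cost(p):
    o=sil(*p);return -(o&m).sum()/(o|m).sum()
r=differential_evolution(cost,[(.57,.585),(.15,.165),(0,np.pi)],popsize=10,maxiter=30,seed=0)
print(r.x,np.degrees(r.x[2]),r.fun)
```

```text
0.03079042947563323 24.139046442067613
0.0324116924349481 23.428873319104817
0.02269318301459392 30.328745853040765
[0.58471526 0.1500164  0.76152662] 43.632261482154995 1716934481916376.5<stdin>:18: RuntimeWarning: overflow encountered in scalar negative
```

```bash
cat > fit.py <<'E'
from h import *
from scipy.optimize import differential_evolution
im=cv2.imread('pics/w1.png');g=cv2.cvtColor(im,cv2.COLOR_BGR2GRAY)
m=np.zeros_like(g);m[140:190,240:280]=(g[140:190,240:280]<150);m=cv2.resize(m,None,fx=4,fy=4,interpolation=0)
def sil(cx,cy,t):
    out=np.zeros_like(m);c,s=np.cos(t),np.sin(t)
    for L,W,z0,z1 in [(.016,.0045,.062,.092),(.012,.0025,.092,.102)]:
        q=[w2px('w1',(cx+c*x-s*y,cy+s*x+c*y,z)) for x in(-L,L) for y in (-W,W) for z in (z0,z1)]
        h=cv2.convexHull((np.array(q)*4+1.5).round().astype(np.int32));cv2.fillConvexPoly(out,h,1)
    return out
def cost(p):
    o=sil(*p);return -float((o&m).sum())/float((o|m).sum())
r=differential_evolution(cost,[(.57,.585),(.15,.165),(0,np.pi)],popsize=10,maxiter=30,seed=0)
print(r.x,np.degrees(r.x[2]),r.fun)
E
python3 fit.py
```

```text
[0.5777759  0.15713443 0.41768679] 23.93169006980539 -0.93854033290653
```

```bash
python3 -m pendant '[[[-15.7,-37.4,4.5,0,0],[-15.7,-37.4,4.5,0,0],[-15.7,-37.4,4.5,0,0],[-15.7,-37.4,4.5,0,0],[-15.7,-37.4,4.5,0,0],[-15.7,-37.4,4.5,0,0],[-15.7,-37.4,4.5,0,0],[-15.7,-37.4,4.5,0,0],[-15.7,-37.4,4.5,0,0],[-15.7,-37.4,4.5,0,0],[-15.7,-37.4,4.5,0,0],[0,0,0,0,0]]]'; python3 -m pendant '[[[0,0,0,0,0],[0,0,0,0,0],[0,0,0,0,0]]]'
python3 - <<'E'
from h import *
grab('wrist','w2')
s=sensors.get_state();print(s['clock'],s['ee_pos'],s['joint_pos'].round(2))
E
```

```text
clock: 3.08
ee_pos: [0.5452, -0.2994, 0.2003]
orientation: [0.234, 0.972, -0.003, -0.0]
wrist_force: [-1.2, -0.9, 1.1]
finger_gap: 0.995
clock: 3.33
ee_pos: [0.5502, -0.2872, 0.2007]
orientation: [0.227, 0.974, 0.001, 0.0]
wrist_force: [0.5, 0.1, 0.4]
finger_gap: 0.998
3.3833 [ 0.55010044 -0.28730618  0.20080024] [ 0.04  0.39  0.49  1.63 -0.2   1.17  1.69]
```

View pics/w2.png

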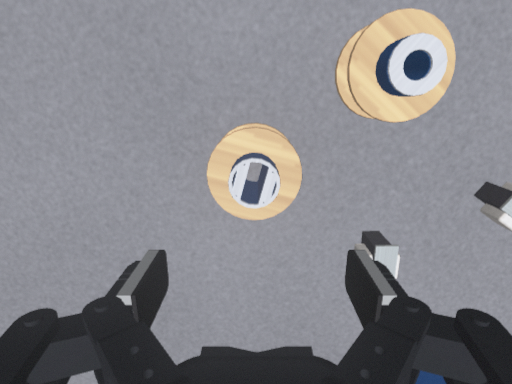

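The slotted reel sits below the gripper, its boss top at about (254,182). The slot runs from (262,163) to (247,203), and the plain reel is well clear at (417,65).

Run:
```python
from h import *
im=cv2.imread('pics/w2.png');a=cv2.resize(im[140:220,210:300],None,fx=7,fy=7,interpolation=3);cv2.imwrite('pics/w2z.png',a)
hsv=cv2.cvtColor(im,cv2.COLOR_BGR2HSV)
m=np.zeros(im.shape[:2],np.uint8);sub=hsv[150:215,222:288];m[150:215,222:288]=((sub[...,1]<70)&(sub[...,2]>140))
ys,xs=np.nonzero(m);h=cv2.convexHull(np.c_[xs,ys].astype(np.int32))
P=np.array([px2w('w2',u,v,.086)[:2] for [[u,v]] in h])
A=np.c_[2*P,np.ones(len(P))];s=np.linalg.lstsq(A,(P**2).sum(1),rcond=None)[0]
print('centre',s[:2],'r',np.sqrt(s[2]+s[0]**2+s[1]**2))
# upper flange outline
w=np.zeros_like(m);sub=hsv[110:225,200:310];w[110:225,200:310]=((sub[...,1]>80)&(sub[...,0]<30))
```

```text
centre [ 0.56169626 -0.28642027] r 0.039890695191422326
```

View pics/w2z.png

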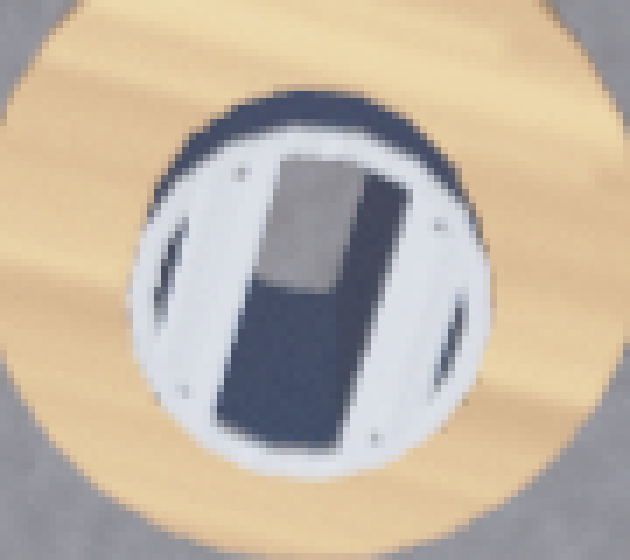

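Run:
```python
from h import *
f=lambda x,y,z=.086:px2w('w2',210+x/7,140+y/7,z)
c=f(310,301);print(c,[np.hypot(*(f(*p)-c)[:2]) for p in[(130,301),(490,301),(310,125),(310,478)]])
for a,b in [((280,155),(215,410)),((410,188),(340,450))]:
    d=f(*b)-f(*a);print(np.hypot(*d[:2]),np.degrees(np.arctan2(d[1],d[0])))
print(todelta((c[0],c[1],.1)),todelta((c[0],c[1],.058)))
```

```text
[ 0.5511687  -0.28977499  0.086     ] [np.float64(0.02437512399500631), np.float64(0.0243827873872399), np.float64(0.024137926047213404), np.float64(0.025564193703242536)]
0.03684507568941665 -40.572231923321695
0.03820051504950142 -40.169122377483994
[ -2.1  -1.9 100.8] [ -2.1  -2.  142.8]
```

```bash
python3 -m pendant '[[[-1,-1,30,0,0],[-1,-1,30,0,0],[0,0,25,0,0],[0,0,20,0,0],[0,0,16,0,0],[0,0,12,0,0],[0,0,6,0,0],[0,0,4.5,0,0],[0,0,0,0,0],[0,0,0,0,0]]]'
python3 - <<'E'
from h import *
grab('wrist','w3');grab('scene','sc3');s=sensors.get_state();print(s['clock'],s['ee_pos'],s['wrist_force'])
E
```

```text
clock: 4.22
ee_pos: [0.5505, -0.293, 0.0581]
orientation: [0.229, 0.974, -0.0, 0.001]
wrist_force: [0.3, 0.5, -0.1]
finger_gap: 1.002
4.3167 [ 0.55057862 -0.29336821  0.05839846] [-0.89682318 -0.50727076 -0.71375969]
```

View pics/w3.png

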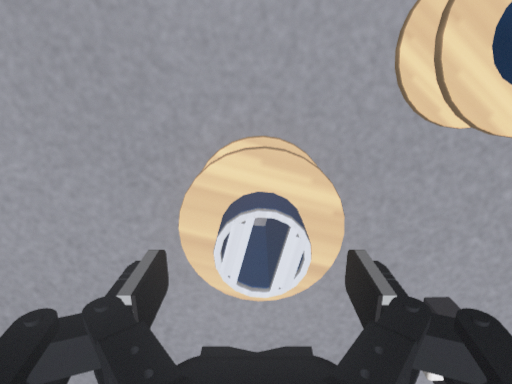

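The boss is between the open fingers, its top centre at (263,253) and the jaw midline at about column 257.

Run:
```python
from h import *
c=px2w('w3',263,253,.086);print(c,todelta((c[0],c[1],.057)),todelta((.5512,-.2898,.057)))
```

```text
[ 0.55026263 -0.28937326  0.086     ] [2.1 3.4 1.4] [1.  3.5 1.4]
```

```bash
python3 -m pendant '[[[1.5,3.5,1,0,0],[0,0,0,0,0],[0,0,0,0,0.3],[0,0,0,0,0.6],[0,0,0,0,1],[0,0,0,0,1],[0,0,0,0,1],[0,0,0,0,1],[0,0,0,0,1],[0,0,0,0,1]]]' 60
python3 - <<'E'
from h import *
grab('wrist','w4');s=sensors.get_state();print(s['clock'],s['ee_pos'],s['wrist_force'],s['ft_torque'],s['finger_gap'])
E
```

```text
clock: 5.15
ee_pos: [0.5501, -0.2895, 0.057]
orientation: [0.229, 0.973, 0.0, 0.0]
wrist_force: [-1.1, 0.8, 5.1]
finger_gap: 0.537
5.2 [ 0.55011817 -0.28954934  0.05702493] [-1.5213801   0.67731212  5.29030503] [0.18773638 0.21966079 0.0493346 ] 0.5426225058558671
```

View pics/w4.png

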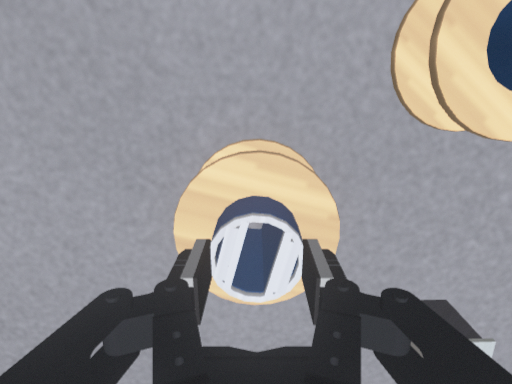

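The fingers are closed on the boss. Lifting straight up next.

```bash
python3 -m pendant '[[[0,0,-4,0,1],[0,0,-8,0,1],[0,0,-12,0,1],[0,0,-16,0,1],[0,0,-20,0,1],[0,0,-20,0,1],[0,0,-20,0,1],[0,0,-16,0,1],[0,0,-12,0,1],[0,0,-8,0,1],[0,0,-4,0,1],[0,0,0,0,1]]]'
python3 - <<'E'
from h import *
grab('wrist','w5');s=sensors.get_state();print(s['clock'],s['ee_pos'],s['wrist_force'],s['ft_torque'],s['finger_gap'],s['joint_pos'].round(2))
print(todelta((.5777,.1573,.2)))
E
```

```text
clock: 6.2
ee_pos: [0.5502, -0.2892, 0.1969]
orientation: [0.229, 0.973, 0.0, 0.001]
wrist_force: [0.5, -0.3, -2.5]
finger_gap: 0.537
6.25 [ 0.54976487 -0.28899333  0.19598862] [-0.08772914  0.15155391 -2.35751208] [-0.02922294  0.01235971  0.01437172] 0.5337420514718432 [ 0.04  0.39  0.5   1.63 -0.2   1.17  1.7 ]
[173.8 412.   -3.9]
```

View pics/w5.png

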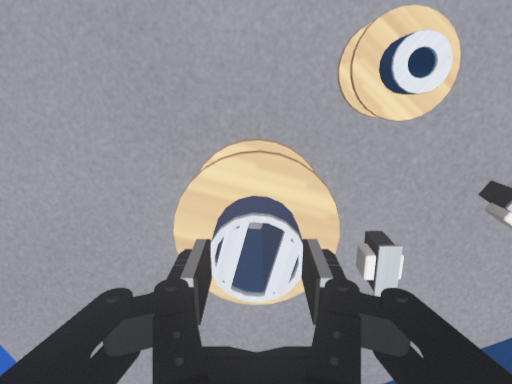

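Held level, with its slot angle unchanged in the gripper. Moving over to the spindle.

```bash
python3 -m pendant '[[[5,12,-2,0,1],[10,24,-2,0,1],[15,35.6,-2,0,1],[15,35.6,-2,0,1],[15,35.6,0,0,1],[15,35.6,0,0,1],[15,35.6,0,0,1],[15,35.6,0,0,1],[15,35.6,0,0,1],[15,35.6,0,0,1],[15,35.6,0,0,1],[14,32,0,0,1]]]'; python3 -m pendant '[[[8,18,0,0,1],[3,6,0,-0.05,1],[0,0,0,-0.1,1],[0,0,0,-0.1,1],[0,0,0,-0.1,1],[0,0,0,-0.1,1],[0,0,0,-0.1,1],[0,0,0,-0.1,1],[0,0,0,-0.1,1],[0,0,0,-0.1,1],[0,0,0,-0.1,1],[0,0,0,-0.1,1]]]'; python3 -m pendant '[[[0,0,0,-0.05,1],[0,0,0,-0.024,1],[0,0,0,0,1],[0,0,0,0,1],[0,0,0,0,1]]]'
python3 - <<'E'
from h import *
grab('wrist','w6');grab('scene','sc6');grab('side','s6');s=sensors.get_state();print(s['clock'],s['ee_pos'],s['wrist_force'],s['ft_torque'],s['finger_gap'],s['joint_pos'].round(2))
print(R.from_quat(s['orientation']).as_matrix().round(3))
print(todelta((.5777,.1573,.2)))
im=cv2.imread('pics/w6.png');cv2.imwrite('pics/w6z.png',cv2.resize(im[200:310,200:315],None,fx=5,fy=5,interpolation=3))
E
```

```text
clock: 7.25
ee_pos: [0.5747, 0.1356, 0.2034]
orientation: [0.228, 0.974, 0.0, -0.001]
wrist_force: [0.2, -0.3, -2.5]
finger_gap: 0.539
clock: 8.25
ee_pos: [0.5756, 0.1588, 0.2031]
orientation: [-0.293, 0.956, 0.0, -0.001]
wrist_force: [-0.2, 0.9, -2.0]
finger_gap: 0.541
clock: 8.67
ee_pos: [0.5767, 0.1583, 0.204]
orientation: [-0.325, 0.946, 0.0, -0.0]
wrist_force: [0.2, -0.2, -2.8]
finger_gap: 0.536
8.8167 [0.57695255 0.15810223 0.20425437] [ 0.37764895  0.54218231 -2.37559103] [0.00716941 0.03116099 0.00703205] 0.538944238832517 [-0.44  0.31  0.13  1.67 -0.04  1.16  1.93]
[[-0.789 -0.615 -0.   ]
 [-0.615  0.789  0.   ]
 [ 0.     0.    -1.   ]]
[-0.1 -1.1  4.3]
```

View pics/w6.png

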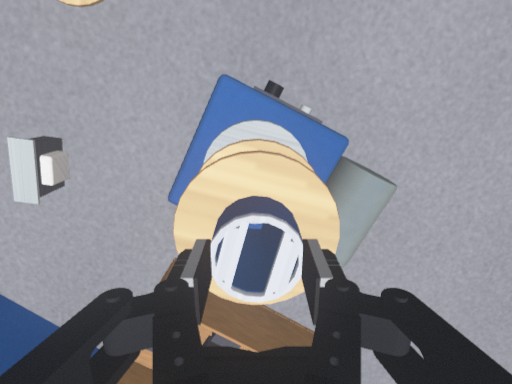

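View pics/w6z.png

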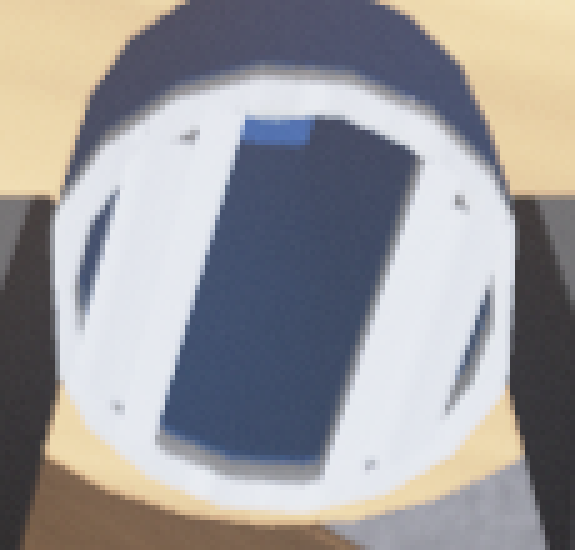

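View pics/sc6.png

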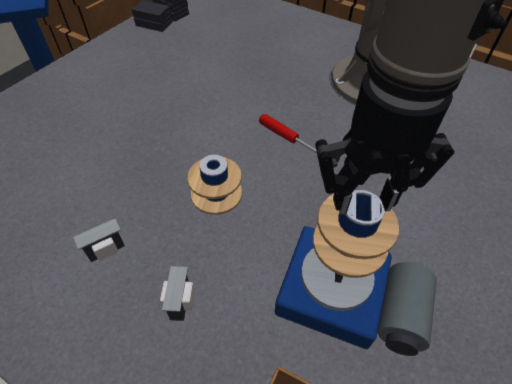

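View pics/s6.png

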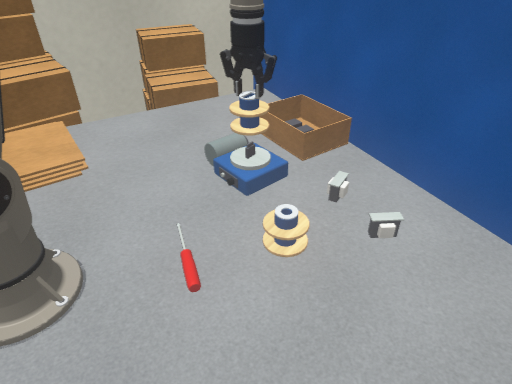

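The reel hangs above the spindle, its slot visible at about (257,258) in the wrist view. The key is right below it in the scene view at (338,275).

Run:
```python
from h import *
f=lambda x,y,z=.233:px2w('w6',200+x/5,200+y/5,z)
c=f(284,295);print(c,[np.hypot(*(f(*p)-c)[:2]) for p in[(52,295),(515,295),(284,68),(284,522)]])
print('slotc',f(*np.mean([(243,120),(157,440),(420,158),(323,478)],0)))
for a,b in [((243,120),(157,440)),((420,158),(323,478))]:
    d=f(*b)-f(*a);print(np.hypot(*d[:2]),np.degrees(np.arctan2(d[1],d[0])))
```

```text
[0.57721286 0.15847365 0.233     ] [np.float64(0.023290036264522775), np.float64(0.023193832069864525), np.float64(0.024439014922199558), np.float64(0.02703832266508219)]
slotc [0.57746165 0.158891   0.233     ]
0.037147801505888686 23.622178006172803
0.037735581487157686 23.918687276695877
```

Slot and key agree within about 0.3° and 1 mm. Lowering.

```bash
python3 -m pendant '[[[0,-1,6,0,1],[0,0,10,0,1],[0,0,10,0,1],[0,0,6,0,1],[0,0,4,0,1],[0,0,4,0,1],[0,0,4,0,1],[0,0,4,0,1],[0,0,4,0,1],[0,0,0,0,1],[0,0,0,0,1]]]'
python3 - <<'E'
from h import *
grab('wrist','w7');grab('scene','sc7');s=sensors.get_state();print(s['clock'],s['ee_pos'],s['wrist_force'],s['ft_torque'])
print(todelta((.5777,.1573,.119)))
im=cv2.imread('pics/sc7.png');cv2.imwrite('pics/sc7z.png',cv2.resize(im[180:330,270:400],None,fx=4,fy=4,interpolation=3))
E
```

```text
clock: 9.73
ee_pos: [0.5776, 0.1572, 0.1522]
orientation: [-0.325, 0.946, 0.0, -0.0]
wrist_force: [0.3, 0.4, -2.9]
finger_gap: 0.534
9.8333 [0.5779049  0.15728714 0.15260509] [ 0.46313791  0.19546675 -2.18919655] [-0.00381448  0.01287938 -0.04808746]
[ 0.2  0.1 33.6]
```

View pics/w7.png

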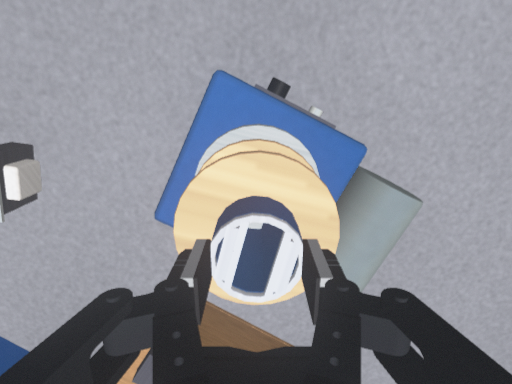

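View pics/sc7z.png

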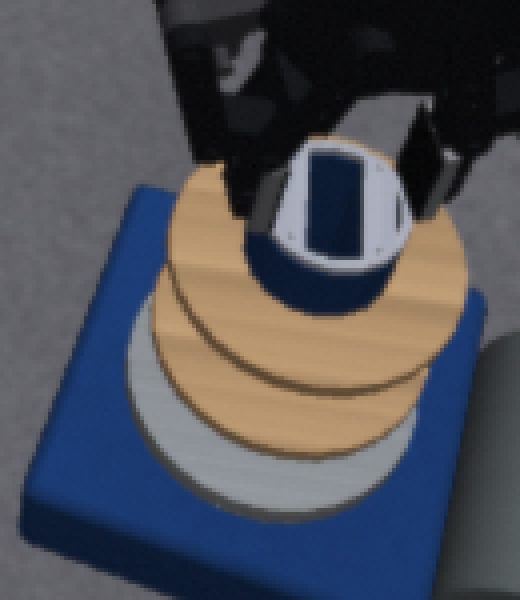

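The nose has entered the slot with no side force. Continuing down the remaining 33 mm or so.

```bash
python3 -m pendant '[[[0,0,4,0,1],[0,0,4,0,1],[0,0,4,0,1],[0,0,4,0,1],[0,0,4,0,1],[0,0,4,0,1],[0,0,3,0,1],[0,0,2,0,1],[0,0,2,0,1],[0,0,0,0,1],[0,0,0,0,1]]]'
python3 - <<'E'
from h import *
grab('scene','sc8');s=sensors.get_state();print(s['clock'],s['ee_pos'],s['wrist_force'],s['ft_torque'])
im=cv2.imread('pics/sc8.png');cv2.imwrite('pics/sc8z.png',cv2.resize(im[180:330,270:400],None,fx=4,fy=4,interpolation=3))
E
```

```text
clock: 10.75
ee_pos: [0.5777, 0.1572, 0.1213]
orientation: [-0.325, 0.946, 0.0, 0.0]
wrist_force: [0.4, -0.8, -2.4]
finger_gap: 0.539
10.8 [0.57780999 0.15727104 0.12146864] [ 0.09398998  0.68028362 -2.44060244] [ 0.00761582  0.01753313 -0.02630603]
```

View pics/sc8z.png

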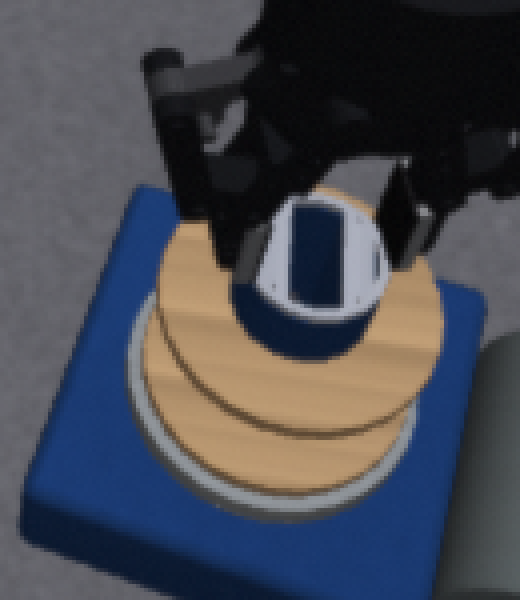

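Almost seated, still hanging (−2.4 N). Down in 1 mm steps until the force reverses.

```bash
python3 -m pendant '[[[0,0,1,0,1],[0,0,1,0,1],[0,0,0,0,1],[0,0,0,0,1]]]';python3 -m pendant '[[[0,0,0.7,0,1],[0,0,0,0,1],[0,0,0,0,1]]]'
```

```text
clock: 11.13
ee_pos: [0.5776, 0.1572, 0.1193]
orientation: [-0.325, 0.946, 0.0, 0.0]
wrist_force: [-0.3, 0.9, -3.3]
finger_gap: 0.535
clock: 11.38
ee_pos: [0.5778, 0.1571, 0.1191]
orientation: [-0.325, 0.946, 0.0, 0.0]
wrist_force: [-0.7, -0.4, 1.0]
finger_gap: 0.537
```

```bash
python3 -m pendant '[[[0,0,0.5,0,1],[0,0,0,0,1],[0,0,0,0,1]]]'
```

```text
clock: 11.63
ee_pos: [0.5778, 0.1571, 0.119]
orientation: [-0.325, 0.946, 0.0, 0.0]
wrist_force: [-2.9, -0.9, 5.9]
finger_gap: 0.539
```

The force has gone positive, so the reel is resting on the plate. Opening slowly.

```bash
python3 -m pendant '[[[0,0,0,0,0.42],[0,0,0,0,0.38],[0,0,0,0,0.32],[0,0,0,0,0.25],[0,0,0,0,0.1],[0,0,0,0,0],[0,0,0,0,0],[0,0,0,0,0],[0,0,0,0,0],[0,0,0,0,0]]]' 20
python3 - <<'E'
from h import *
grab('wrist','w9');s=sensors.get_state();print(s['clock'],s['ee_pos'],s['wrist_force'],s['finger_gap'])
E
```

```text
clock: 12.47
ee_pos: [0.5777, 0.1572, 0.1181]
orientation: [-0.325, 0.946, 0.0, 0.0]
wrist_force: [0.2, 0.4, -0.4]
finger_gap: 1.004
12.5167 [0.5776611  0.15720861 0.11810154] [-0.04687341  0.48806656 -0.67844963] 1.0019686361515148
```

View pics/w9.png

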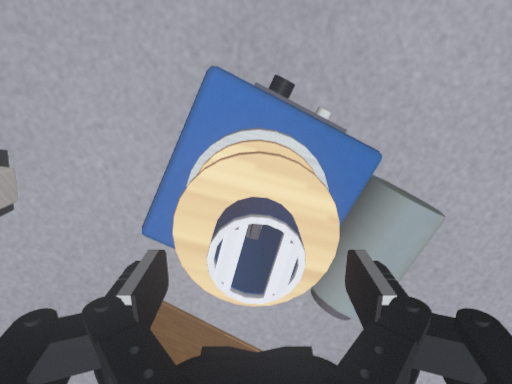

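Fingers are fully open and clear of the boss. Retreating upwards.

```bash
python3 -m pendant '[[[0,0,-4,0,0],[0,0,-8,0,0],[0,0,-15,0,0],[0,0,-20,0,0],[0,0,-25,0,0],[0,0,-25,0,0],[0,0,-20,0,0],[0,0,-12,0,0],[0,0,0,0,0],[0,0,0,0,0],[0,0,0,0,0]]]'
python3 - <<'E'
from h import *
grab('wrist','w10');grab('scene','sc10');grab('side','s10');s=sensors.get_state();print(s['clock'],s['ee_pos'],s['wrist_force'])
# plain reel moved?
a=cv2.imread('pics/scene0.png').astype(int);b=cv2.imread('pics/sc10.png').astype(int)
print('plain diff',abs(a-b)[145:220,180:250].mean())
A=cv2.resize(cv2.imread('pics/w10.png')[120:270,180:340],None,fx=3.5,fy=3.5,interpolation=3)
B=cv2.resize(cv2.imread('pics/s10.png')[90:200,190:310],None,fx=4,fy=4,interpolation=3)
cv2.imwrite('pics/w10z.png',A);cv2.imwrite('pics/s10z.png',B)
E
```

```text
clock: 13.43
ee_pos: [0.5767, 0.157, 0.2457]
orientation: [-0.325, 0.946, 0.0, -0.001]
wrist_force: [0.3, -0.4, -0.1]
finger_gap: 0.998
13.5833 [0.57674744 0.15701337 0.24546921] [-0.56393265 -0.06058965 -0.24744717]
plain diff 15.014984126984126
```

View pics/w10z.png

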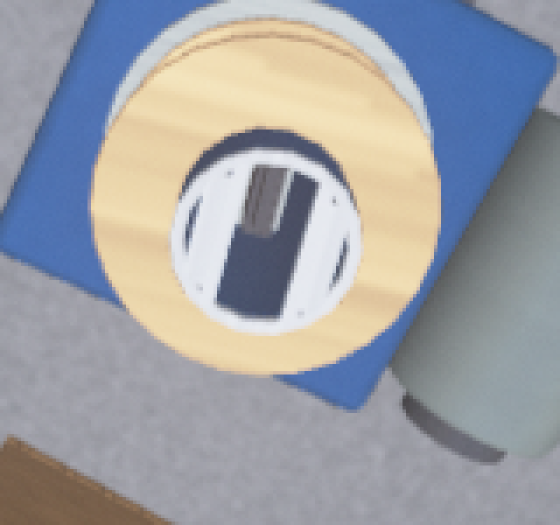

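View pics/s10z.png

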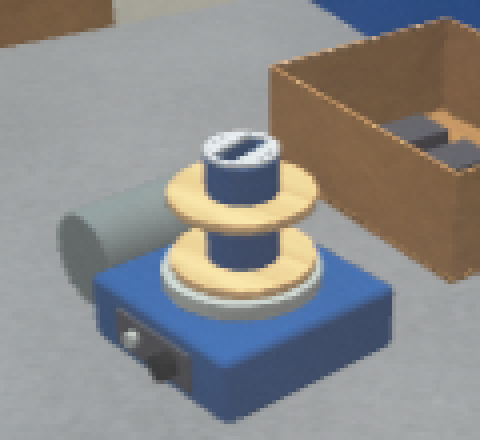

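The reel lies flat and concentric on the plate, with the key showing in the slot. The pixel difference around the plain reel is high at 15, so I'll check whether it moved.

Run:
```python
from h import *
for n,l in [('scene','plain_reel'),('side','plain_reel')]:
    grab(n,n+'11');print(n,[(round(q['conf'],2),np.round(q['box'],1).tolist()) for q in spotter.search_frame(n,l)])
for n,x,m,bx in [('scene','scene0','scene11',(150,215,185,245)),('side','side0','side11',(205,252,262,310))]:
    a=cv2.imread(f'pics/{x}.png',0).astype(np.float32);b=cv2.imread(f'pics/{m}.png',0).astype(np.float32)
    s=np.s_[bx[0]:bx[1],bx[2]:bx[3]];print(n,cv2.phaseCorrelate(a[s],b[s]),a[s].mean(),b[s].mean())
```

```text
scene [(0.8, [213.6, 185.0, 55.5, 56.2])]
side [(0.83, [284.0, 229.6, 42.3, 52.9])]
scene ((-0.01171994597699566, 0.002918200870489329), 0.9886847546807042) 101.90513 117.605896
side ((0.008587833833928471, 0.016124097028104245), 0.9986401949491766) 181.2376 181.86215
```

View pics/sc10.png

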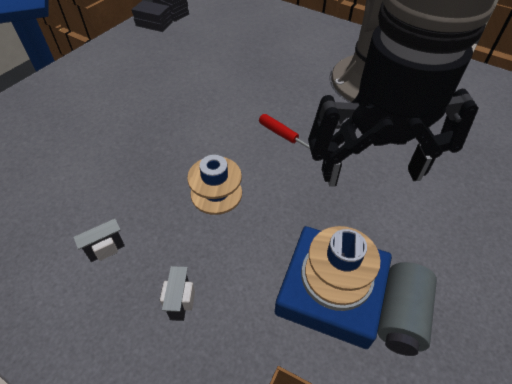

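The plain reel has not moved: its shift is under 0.02 px in both views, and the difference was only brightness. The scene view shows the slotted reel seated at (345,262) and the gripper clear of it. Handing in.

```bash
python3 -c "
from plant import order;print(order.hand_in())"
```

```text
the job is handed in; nothing more can be done
None
```

The slotted reel is mounted on the spindle, boss up, and I handed the job in at about 14 s of the 38 s allowed; the hand-in gave no verdict.

- **What I did:** I gripped the boss, turned the reel about 64° to bring the slot onto the key, and lowered it until the faceplate took its weight. Wrist force went from −2.4 N hanging to +5.9 N resting. I then opened the fingers and backed off about 127 mm.
- **Reel on the spindle:** the last measurement, taken above the key before lowering, had slot and key within about 0.5° and the centres about 1.5 mm apart. I then shifted the tool 1 mm to correct this. After release I checked only by eye. The pictures show the reel flat and centred on the plate, the key visible in the slot and the gripper clear.
- **Plain reel:** it did not move (shift under 0.02 px in both fixed views).
- **Checks that disagreed:**
  - My first rough positions from the two fixed cameras differed by about 3 cm, because I used detection-box centres; re-measuring on the boss and plate tops brought them within about 12 mm. The wrist camera gave the positions I used.
  - One automatic circle fit on the boss gave a wrong radius, so I measured the boss by eye instead.
  - A brightness-based check on the plain reel looked high, but it was only a lighting change.

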